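Back the saw stop off one ratchet notch

ROBOT

A 6-joint arm with a two-finger parallel gripper is mounted at the origin on the work surface. World frame = base frame: x ahead of the robot, y to its left, z up, the work surface at z = 0. Lengths are in mm, angles in rad, forces in N, time in s.
With the tool pointing down it reaches from about 350 to 875 mm from the base axis. Payload 4.2 kg.
Tool frame: the origin (TCP) lies midway between the tips of the shut fingers; the grasp point (between the pads) lies 19 mm behind it; z points along the fingers, y is the direction in which the jaws open and shut (so a half turn about z gives the same grasp; the last joint's range is limited). The gripper opens to 85 mm and grips with 20 to 120 N. Pads are 22 mm wide; open, the fingers measure 114 mm over their backs; the gripper's body (76 mm by 85 mm) begins 54 mm behind the grasp point. The pads swing forward as they close: fully open they stand 13 mm farther back than shut.
Start: joints at [-1.052, 0.385, 0.008, 0, -1.194, -0.259], TCP at [160.571, -604, 231.312] pointing down, gripper open.
Joint ranges: [-3.14, 3.14], [-1.21, 2.06], [-1.07, 1.41], [-3.16, 2.05], [-2.99, -0.16], [-3.1, 3.1]. Speed limits (rad/s): [2.79, 2.79, 3.14, 3.14, 3.14, 3.14].

INTERFACE

Orientations are given as a unit quaternion [x, y, z, w].
In Python, from bench import read_state, get_image, job_done, search_frame, regions_of gives the robot as it stands.
- The arm moves only by the tool servo_tool, never from a script. Its arguments are lists of equal length, an entry for each row: "turn": the turn, a rotation vector about the world's x, y, z in rad, a list of three; "dp": the shift along the world's x, y, z in m, a list of three; "fingers": the finger opening in m, from 0 to 0.0854. In form: {"turn": [[rx, ry, rz], ...], "dp": [[tx, ty, tz], ...], "fingers": [fingers, ...]}. A call has exactly 5 rows; each row shifts and turns the pose as measured when the row begins; what a row does not reach is not made up. A row lasts 1/8 s, in which the tool goes at most 62.5 mm and 10.7 degrees, less where a joint would pass 70% of its speed; a pose out of reach is approached as far as the arm can. A call is refused whole if a number of a shift passes 0.0625 or a number of a turn 0.188, either way. A call with a gripper value outside its range is refused whole. The fingers move at their own pace and stop on an object; the grip force is fixed at half the most. Time passes only in rows, so rows that do not move let the fingers close, or fill a call up. It gives the time, the measured TCP pose, the force and the opening at its end, in the units of the state.
- read_state(): the state, without advancing time (a new reading comes with each control period).
- get_image(name): name is "scene" or "top" or "wrist"; returns a dict with "img" (420x560x3 uint8, red, green, blue), "vfov" (degrees; the focal length in pixels is half the picture's height over the tangent of half this angle, whatever the lens; pixels are square), "cx", "cy" (the principal point, pixels), "world_from_camera" (4x4, takes a point from camera to world coordinates); the wrist camera has in their place "mount" (4x4, takes a point from camera to tool coordinates, whose origin is the TCP and whose axes are the flange's). Camera axes: x right, y down, z forward; pixel columns grow to the right and rows downward; lengths in mm; the calibration is good to about 2 mm. A picture is of the moment at which its call begins: read the wrist's pose just before it. There is no depth.
- job_done(): hands the job in, once; it reports no verdict.
Trained networks look in the newest picture that a camera, given by its name, has taken for a name from the list of things; names that differ only in an ending like _2 or _b are one class to them, and where a whole thing is asked for, a point or a joint stands for the part that bears it (a point fixed in the world has none). Each returns a list of dicts, best first, with "score" (0 to 1); they miss things now and then, are a little off and sometimes report something else, mostly with a low value. They report only what shows in the picture. A call takes as long as a camera call.
- search_frame(query, camera): "box" ([left, top, width, height] in pixels, round what is visible of it).
- regions_of(query, camera): "region" (420x560 bool, what is visible of it) and "box" ([left, top, width, height] in pixels, round what is visible of it).
The state is a dict: "clock": time; "joints": joint angles; "joint_vel": joint speeds; "joint_efforts": joint torques, N m; "position": TCP position; "ee_rot": TCP orientation; "contact_force": force on the tool from outside, world axes, zero at the start; "wrist_torque": the same for the moment, N m; "gripper_width": finger opening in mm.
Only numpy, scipy, OpenCV 4.12 (cv2) and the standard library are available. Lean on these libraries where they do the work, as an engineer would, in place of code of your own. Each camera call takes 0.05 s, during which the arm holds its last target. There are 200 camera calls.

TASK

The next boards must be one notch longer, so back the length stop of the mitre-saw bench off by one notch. With a fingertip, lift the pawl out of the ratchet wheel by its red-knobbed arm and throw it over so that it stays up, push the wheel back one notch by its star handle (the direction in which the stop draws away from the saw), then drop the pawl in again so that the wheel rests locked against it in the new notch. Push gently and grip nothing, and leave the board, tape measure, square and offcut where they lie.

Things in the scene. Friction and masses are not known exactly. Their poses are not given: they have to be found in the camera images.
- station: Fixed unit: aluminium extension table (top face 20 mm above the bench) with the stop's green housing. Origin on the bench, below the ratchet wheel's centre; z up; y along the fence, +y to the saw; x along the wheel's axis, star handle on the +x side. Housing at x -75 to -15 mm, top 155 mm; the pawl's bracket at x -30 to -14, y 39 to 92 mm, top 221 mm above the bench.
- wheel_center (a point): Centre of the steel ratchet wheel, 125 mm above the bench, station x = 0, axis along the station's x. 16 mm thick, 16 saw teeth, tip radius 60 mm, root radius 50 mm; one notch is 22.5 degrees.
- star_knob (a point): Centre of the black ball knob (24 mm) on the upper arm of the four-armed star handle on the wheel's shaft: station x = +58 mm, 80 mm from the axis, arms 10 mm thick, 90 degrees apart. At wheel = 0 it leans 11 degrees from upright to station -y. Pushing it to station +y (some 3 N) turns the wheel backward, 31 mm a notch, to 11.5 degrees past upright. Friction holds the wheel where it is left.
- wheel (a joint): Turn of the wheel, rad; 0 to 0.06 at the start, pawl in its notch, which blocks it at 0. Negative: backward (top to station +y), only with the pawl up. The pawl, dropped in the next notch, blocks it at -0.393. Dropped with the wheel at -0.12 to -0.36 the nose lies on a tooth's sloping back; the wheel can then be pushed on back till it stops at -0.393. Beyond -0.37 the nose lands on a tooth tip.
- pawl (a joint): Turn of the pawl, rad. 0: nose fully down in the bottom of a notch (0.02 with the wheel 0.06 forward of its stop, 0.08 to 0.17 high on a tooth). Grows as the nose lifts; above 0.3 it is clear of the teeth. Bistable by its weight: let go below about 0.82 it falls back on the wheel, beyond about 0.95 it falls over to its fixed stop at 1.31 and stays up.
- pawl_knob (a point): Centre of the red ball knob (24 mm) on the pawl's arm (10 mm rod), 70 mm from its pivot, parallel to the wheel's axis at station x = 0, y = +57 mm, 197 mm up. Pawl down: knob at station y = +14 mm, 252 mm up. Pushing it to +y (1 N) lifts the nose. Thrown over (1.31): knob at y = +99 mm, 253 mm up; pushing it to -y drops the nose. The nose arm is 70 degrees from the knob's arm, on its -y side.
- stop_face (a point): Middle of the red-faced side, towards the saw, of the stop plate, which the wheel moves by rack and pinion along the station's y, 10 mm a notch; wheel backward moves it to -y, away from the saw. Not to be pushed itself.
- board: Loose bystander: pine board 85 x 300 x 19 mm lying on the extension table in front of the stop. Origin at the centre of its underside. Leave it alone.
- tape: Loose bystander: yellow and black tape measure, 70 x 36 x 62 mm, standing on the bench on the far side of the unit. Origin at the centre of its underside. Leave it alone.
- square: Loose bystander: try square lying on the bench off the station's -y end, dark wooden stock 150 x 22 x 16 mm (origin at the centre of its underside, stock along its x) with a 200 mm steel blade along its +y. Leave it alone.
- offcut: Loose bystander: wooden offcut 60 x 110 x 38 mm on the bench on the robot's side of the unit. Origin at the centre of its underside. Leave it alone.

How it is judged (in metres and radians):
On the way, in this order (a step that is already met when the one before it is completed fails the run):
1. the pawl is lifted out of the teeth and thrown over, the wheel still in its first notch (value of joint pawl above 1.1 rad and value of joint wheel above -0.1 rad), for 0.2 s.
2. the wheel has been pushed backward (value of joint wheel below -0.12 rad), for 0.1 s.
At the end, for the whole second after the job is handed in: The wheel stands one notch (22.5 degrees) back from its first notch, wheel between -0.44 and -0.34 rad (the stop within about 1.3 mm), the pawl is fully down in that notch (below 0.05 rad), both are at rest, and the board, tape measure, square and offcut are within 20 mm of where they were (value of joint wheel between -0.44 and -0.34 rad and value of joint pawl below 0.05 rad and velocity of joint wheel between -0.05 and 0.05 rad/s and velocity of joint pawl between -0.1 and 0.1 rad/s and distance of each of board, tape, square, offcut from where it was at the start of the episode below 0.02 m); the robot touches nothing.
It fails at once if the pawl is gripped or forced (more than 28 N) (contact force between the fingers and pawl above 28 N).
It fails at once if the wheel or its star handle is gripped or forced (more than 35 N) (contact force between the fingers and wheel above 35 N).
It fails at once if the stop is pushed or gripped itself (contact force between the fingers and stop above 5 N).
It fails at once if the board, tape measure, square or offcut is lifted or shifted (20 mm) (distance of any of board, tape, square, offcut from where it was at the start of the episode above 0.02 m).
It also fails if it takes over 58 s, if anything falls off the work surface, if the arm or the gripper's body presses on something with over 40 N, if the wrist force passes 120 N, or if a joint passes its speed limit or range.

## Working session

There is one attempt and no reset: what is moved stays moved. The work goes in short steps, Python scripts to look and compute and a tool call to move; the robot and the scene stay as the last step left them, time stands still between calls to the robot, and variables do not carry over. Pictures are saved under pics/ and viewed, about 8 in all and at most 12, crops included, and the job is handed in when it is done.

Besides the shell and the picture viewer there is one more tool, called after "Call:" as name(argument=value, ...) on one line, values as JSON. servo_tool: Moves the arm, as the interface text tells. Its arguments: {"type":"object","properties":{"turn":{"type":"array","items":{"type":"array","items":{"type":"number"}}},"dp":{"type":"array","items":{"type":"array","items":{"type":"number"}}},"fingers":{"type":"array","items":{"type":"number"}}},"required":["turn","dp","fingers"]}

```bash
ls; mkdir -p pics; cat > h.py <<'E'
import numpy as np, cv2
from bench import *
def K(im):
    f=im["img"].shape[0]/2/np.tan(np.radians(im["vfov"])/2); return f,im["cx"],im["cy"]
def ray(im,u,v):
    f,cx,cy=K(im); T=np.array(im["world_from_camera"]); d=T[:3,:3]@np.array([(u-cx)/f,(v-cy)/f,1]); return T[:3,3],d/np.linalg.norm(d)
def proj(im,p):
    f,cx,cy=K(im); T=np.array(im["world_from_camera"]); c=T[:3,:3].T@(np.array(p)-T[:3,3]); return f*c[0]/c[2]+cx,f*c[1]/c[2]+cy
def tri(r1,r2):
    A=[];b=[]
    M=np.zeros((3,3));v=np.zeros(3)
    for o,d in (r1,r2):
        P=np.eye(3)-np.outer(d,d);M+=P;v+=P@o
    return np.linalg.solve(M,v)
def save(im,n): cv2.imwrite("pics/"+n,cv2.cvtColor(im["img"],cv2.COLOR_RGB2BGR))
E
python3 - <<'E'
from h import *
ims={}
for c in("scene","top"):
    ims[c]=im=get_image(c);save(im,c+"0.png");print(c,im["vfov"],np.round(im["world_from_camera"],3).tolist())
    for q in("station","wheel_center","star_knob","pawl_knob","stop_face","board","tape","square","offcut"):
        print(q,[(np.round(d["box"],1).tolist(),round(d["score"],2)) for d in search_frame(q,c)[:2]])
print(read_state())
E
```

```text
pics
scene 47.74493147529841 [[-0.854, 0.422, -0.304, 923.066], [0.52, 0.707, -0.48, 598.139], [0.013, -0.568, -0.823, 1082.65], [0.0, 0.0, 0.0, 1.0]]
station [([226.3, 169.0, 311.0, 249.4], 0.93)]
wheel_center [([246.2, 188.4, 58.5, 61.3], 0.8)]
star_knob []
pawl_knob [([290.6, 177.0, 21.5, 35.3], 0.54)]
stop_face [([261.3, 170.0, 104.0, 120.6], 0.67)]
board [([335.4, 278.9, 121.7, 115.0], 0.84)]
tape [([255.8, 277.6, 27.3, 28.3], 0.67)]
square [([170.9, 162.1, 84.0, 56.4], 0.84)]
offcut [([319.5, 179.8, 41.3, 42.0], 0.61)]
top 56.29660263839305 [[0.028, -0.994, 0.101, 466.872], [-1.0, -0.026, 0.013, 52.199], [-0.01, -0.102, -0.995, 1159.813], [0.0, 0.0, 0.0, 1.0]]
station [([46.4, 180.5, 304.1, 93.9], 0.86)]
wheel_center [([251.4, 186.7, 63.5, 34.8], 0.56)]
star_knob [([245.6, 184.1, 70.1, 38.2], 0.76)]
pawl_knob [([256.8, 208.5, 29.1, 10.6], 0.47)]
stop_face [([210.3, 214.7, 135.4, 31.7], 0.97), ([104.9, 218.1, 111.3, 40.7], 0.41)]
board [([107.4, 218.9, 105.2, 43.8], 0.71)]
tape [([241.5, 161.2, 11.2, 24.8], 0.64)]
square [([338.7, 167.7, 72.2, 54.4], 0.76)]
offcut [([271.4, 264.8, 41.0, 26.3], 0.87)]
{'clock': 1.0, 'joints': array([-1.05238345e+00,  3.84662246e-01,  7.90308355e-03,  4.01991702e-06,
       -1.19398387e+00, -2.58625239e-01]), 'joint_vel': array([-1.36072754e-03, -1.30832984e-03, -1.21358762e-03, -9.28174558e-05,
       -1.90752545e-04, -1.16279868e-03]), 'joint_efforts': array([-7.01894514e-04, -3.92093968e+01,  1.88623703e+01,  4.19077769e+00,
       -3.26917116e-04,  1.04189519e-05]), 'position': array([ 160.58222977, -604.00121224,  231.33669466]), 'ee_rot': array([-1.29529588e-01,  9.91575557e-01, -2.53673920e-05,  8.36402933e-06]), 'contact_force': array([-0.388657  , -0.29474488, -0.01976825]), 'wrist_torque': array([0.01454969, 0.00782674, 0.0123097 ]), 'gripper_width': 85.23710426308166}
```

```bash
python3 - <<'E'
import cv2
a=cv2.imread("pics/scene0.png")[150:330,200:400];b=cv2.imread("pics/top0.png")[140:300,200:360]
a=cv2.resize(a,(667,600),interpolation=3);b=cv2.resize(b,(600,600),interpolation=3)
cv2.imwrite("pics/a.png",a);cv2.imwrite("pics/b.png",b)
E
```

```text
(no output)
```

View pics/a.png

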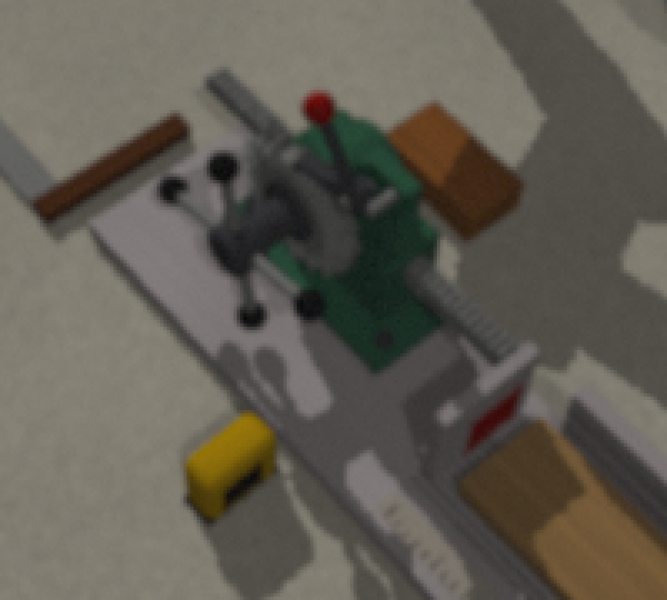

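View pics/b.png

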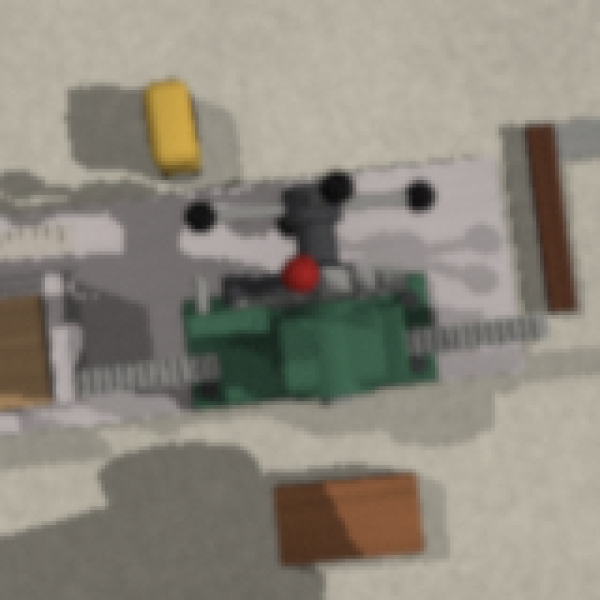

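```bash
python3 - <<'E'
from h import *
s=get_image("scene");t=get_image("top")
def cen(im,u,v,red):
    I=im["img"].astype(int);y,x=np.mgrid[:420,:560];m=(np.hypot(x-u,y-v)<8)
    m&= (I[...,0]>1.8*I[...,1]+20) if red else (I.max(2)<45)
    return x[m].mean(),y[m].mean(),m.sum()
for n,a,b,r in(("pawl",(295.7,182.1),(280,212.8),1),("up",(266.6,200.1),(289.9,189.9),0),("+y",(293,241.5),(253.3,197.6),0),("-y",(251.9,206.7),(312,192),0)):
    print(n,cen(s,*a,r),cen(t,*b,r), end=' ')
    ca=cen(s,*a,r);cb=cen(t,*b,r)
    if not r: ca,cb=a,b
    p=tri(ray(s,*ca[:2]),ray(t,*cb[:2]));print(p.round(1),np.round(proj(s,p),1),np.round(proj(t,p),1))
# table-plane edges for yaw: square/wheel etc
E
```

```text
pawl (np.float64(295.1764705882353), np.float64(182.01960784313727), np.int64(51)) (np.float64(279.8142857142857), np.float64(212.72857142857143), np.int64(70)) [548.4  53.3 251.7] [295.1 182. ] [279.8 212.8]
up (np.float64(266.4727272727273), np.float64(200.27272727272728), np.int64(55)) (np.float64(288.6078431372549), np.float64(190.23529411764707), np.int64(51)) [610.1  30.2 199.6] [266.4 200.1] [289.8 190.1]
+y (np.float64(293.6941176470588), np.float64(240.7764705882353), np.int64(85)) (np.float64(252.75675675675674), np.float64(197.24324324324326), np.int64(37)) [596.  124.7 137.7] [292.5 241.4] [253.  197.9]
-y (np.float64(250.7941176470588), np.float64(206.47058823529412), np.int64(34)) (np.float64(311.5), np.float64(191.78571428571428), np.int64(28)) [619.5 -31.6 105.9] [251.5 206.6] [311.7 192.3]
```

Call:
servo_tool(turn=[[0,0,-0.022],[0,0,-0.022],[0,0,-0.022],[0,0,-0.022],[0,0,-0.022]], dp=[[0.02,0.03,0.025],[0.028,0.043,0.025],[0.028,0.043,0.02],[0.028,0.043,0],[0.028,0.043,0]], fingers=[0,0,0,0,0])

```text
clock: 1.72
position: [294.0, -398.5, 302.0]
ee_rot: [-0.07, 0.998, 0.001, 0.001]
contact_force: [0.5, 0.0, 0.1]
gripper_width: 0.4
```

Call:
servo_tool(turn=[[0,0,0],[0,0,0],[0,0,0],[0,0,0],[0,0,0]], dp=[[0.028,0.043,0],[0.028,0.043,0],[0.028,0.043,0],[0.028,0.043,0],[0.028,0.043,0]], fingers=[0,0,0,0,0])

```text
clock: 2.35
position: [437.5, -175.9, 304.1]
ee_rot: [-0.07, 0.998, -0.001, 0.003]
contact_force: [0.9, -0.2, 0.1]
gripper_width: 0.0
```

Call:
servo_tool(turn=[[0,0,0],[0,0,0],[0,0,0],[0,0,0],[0,0,0]], dp=[[0.03,0.043,0],[0.03,0.043,0],[0.03,0.043,0],[0.026,0.04,0],[0.002,0.005,-0.01]], fingers=[0,0,0,0,0])

```text
clock: 2.98
position: [560.0, 7.3, 295.3]
ee_rot: [-0.072, 0.997, -0.001, 0.005]
contact_force: [-0.3, -0.7, -0.2]
gripper_width: -0.3
```

```bash
python3 - <<'E'
from h import *
st=read_state();print(st["position"],st["joints"].round(2))
a=get_image("scene");save(a,"s1.png");t=get_image("top")
x=cv2.resize(cv2.imread("pics/s1.png")[120:300,200:400],(500,450),interpolation=3)
save(t,"t1.png");y=cv2.resize(cv2.imread("pics/t1.png")[140:300,210:350],(300,343),interpolation=3)
c=np.zeros((450,800,3),np.uint8);c[:,:500]=x;c[:343,500:]=y;cv2.imwrite("pics/c1.png",c)
E
```

```text
[560.0326206    7.25808169 295.33789685] [ 0.3   0.23 -0.06  0.   -1.28 -1.73]
```

View pics/c1.png

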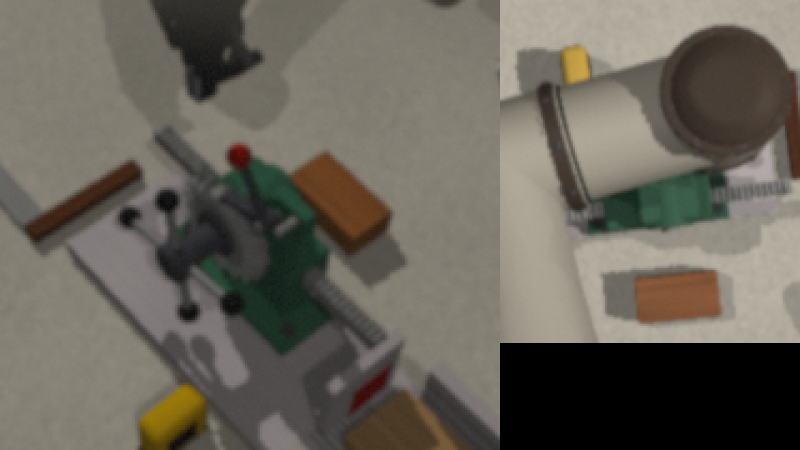

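Call:
servo_tool(turn=[[0,0,0],[0,0,0],[0,0,0],[0,0,0],[0,0,0]], dp=[[-0.005,-0.003,-0.02],[0,0,-0.02],[0,0,-0.008],[-0.001,0.006,0],[-0.001,0.006,0]], fingers=[0,0,0,0,0])

```text
clock: 3.7
position: [548.7, 9.9, 247.5]
ee_rot: [-0.068, 0.998, -0.001, 0.005]
contact_force: [-0.0, -0.9, 0.2]
gripper_width: -0.1
```

Call:
servo_tool(turn=[[0,0,0],[0,0,0],[0,0,0],[0,0,0],[0,0,0]], dp=[[-0.001,0.008,0],[-0.001,0.008,0],[-0.001,0.008,0],[-0.001,0.008,0],[-0.001,0.008,0]], fingers=[0,0,0,0,0])

```text
clock: 4.32
position: [544.9, 44.6, 258.4]
ee_rot: [-0.07, 0.997, -0.01, 0.008]
contact_force: [-4.2, -7.2, 10.5]
gripper_width: -0.1
```

```bash
python3 - <<'E'
from h import *
st=read_state();print(st["position"],st["contact_force"])
a=get_image("scene");save(a,"s2.png");print(proj(a,st["position"]))
w=get_image("wrist");save(w,"w2.png")
x=cv2.resize(cv2.imread("pics/s2.png")[130:250,230:350],(400,400),interpolation=3)
y=cv2.resize(cv2.imread("pics/w2.png"),(400,300))
c=np.zeros((400,800,3),np.uint8);c[:,:400]=x;c[:300,400:]=y;cv2.imwrite("pics/c2.png",c)
E
```

```text
[544.93965451  44.55796321 258.43342519] [-4.20947942 -7.22151413 10.47366388]
(np.float64(294.4401781186933), np.float64(176.8497893137228))
```

View pics/c2.png

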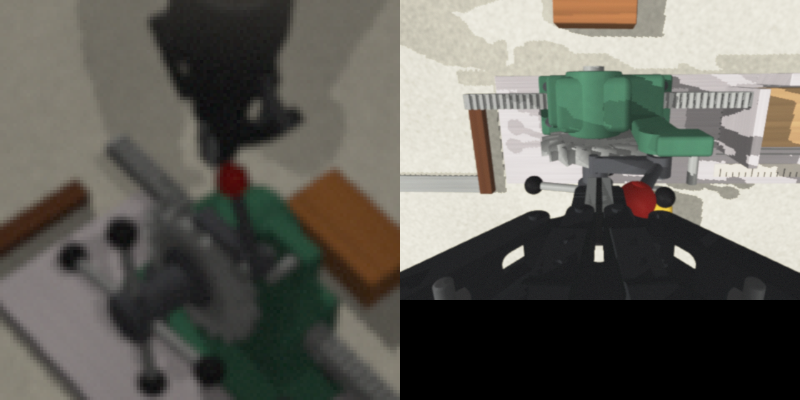

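```bash
cat >> h.py <<'E'
O=np.array([550.3,38.7,0]);yw=0.150
X=np.array([np.cos(yw),np.sin(yw),0]);Y=np.array([-np.sin(yw),np.cos(yw),0])
def ball(im,xs=0):
    I=im["img"].astype(int);m=(I[...,0]>2.2*I[...,1]+15)&(I[...,0]>2*I[...,2]+15);m[:, :200]=0
    n,l,s,c=cv2.connectedComponentsWithStats(m.astype(np.uint8))
    out=[]
    for i in range(1,n):
        if s[i,4]<12 : continue
        o,d=ray(im,*c[i]);k=(xs-(o-O)@X)/(d@X);p=o+k*d;r=np.array([(p-O)@Y-57,p[2]-197])
        out.append((c[i].round(1).tolist(),int(s[i,4]),(r+[57,197]).round(1).tolist(),'rad',np.hypot(*r).round(1),'pawl',(np.arctan2(r[0],r[1])+np.arctan2(43,55)).round(3)))
    return out
def loc(p): d=np.array(p)-O;return np.round([d@X,d@Y,d[2]],1)
E
python3 - <<'E'
from h import *
st=read_state();print(loc(st["position"]),st["contact_force"])
for o in ball(get_image("scene")):print(o)
R=cv2.Rodrigues
from scipy.spatial.transform import Rotation as Ro
print(Ro.from_quat(st["ee_rot"]).as_matrix().round(3))
E
```

```text
[ -3.7   7.4 258.6] [-3.00101568 -6.26196544 10.49900075]
([299.5, 183.9], 50, [28.9, 258.5], 'rad', np.float64(67.6), 'pawl', np.float64(0.235))
([347.1, 275.9], 57, [209.0, 88.0], 'rad', np.float64(187.0), 'pawl', np.float64(2.856))
[[-0.99  -0.14   0.019]
 [-0.14   0.99  -0.017]
 [-0.017 -0.02  -1.   ]]
```

Call:
servo_tool(turn=[[0,0,0],[0,0,0],[0,0,0],[0,0,0],[0,0,0]], dp=[[0.003,-0.008,0],[0.002,-0.002,-0.007],[0,0,-0.005],[0,0.002,0],[0,0.002,0]], fingers=[0,0,0,0,0])

```text
clock: 5.1
position: [552.2, 36.4, 249.2]
ee_rot: [-0.071, 0.997, -0.013, 0.011]
contact_force: [-1.2, -5.4, 6.2]
gripper_width: 0.1
```

```bash
python3 - <<'E'
from h import *
st=read_state();print(loc(st["position"]),st["contact_force"])
for o in ball(get_image("scene"))[:1]:print(o)
E
```

```text
[  1.5  -2.5 249.2] [-1.18359368 -5.43612721  6.18771694]
([296.9, 182.7], 48, [20.4, 254.6], 'rad', np.float64(68.2), 'pawl', np.float64(0.098))
```

Call:
servo_tool(turn=[[0,0,0],[0.017,0.019,0],[0,0,0.175],[0,0,0.175],[0,0,0.175]], dp=[[0.002,-0.015,0],[0.002,-0.015,0],[0,0,0],[0,0,0],[0,0,0]], fingers=[0,0,0,0,0])

```text
clock: 5.78
position: [554.8, 6.0, 242.8]
ee_rot: [-0.334, 0.942, -0.0, -0.002]
contact_force: [0.4, -0.5, -0.2]
gripper_width: -0.0
```

Call:
servo_tool(turn=[[0,0,0.175],[0,0,0.175],[0,0,0.175],[0,0,0.175],[0,0,0.175]], dp=[[0,0,0],[0,0,0],[0,0,0],[0,0,0],[0,0,0]], fingers=[0,0,0,0,0])

```text
clock: 6.4
position: [553.0, 5.8, 235.6]
ee_rot: [0.712, -0.703, -0.003, 0.005]
contact_force: [-0.2, -0.2, 0.2]
gripper_width: -0.5
```

```bash
python3 - <<'E'
from h import *
from scipy.spatial.transform import Rotation as Ro
st=read_state();print(loc(st["position"]),st["contact_force"],Ro.from_quat(st["ee_rot"]).as_matrix().round(3),st["joints"].round(2))
for o in ball(get_image("scene"))[:1]:print(o)
E
```

```text
[ -2.3 -32.9 235.6] [-0.17131772 -0.22539137  0.20539753] [[ 0.013 -1.    -0.011]
 [-1.    -0.013 -0.003]
 [ 0.003  0.011 -1.   ]] [ 0.3   0.26 -0.16 -0.   -1.16 -0.29]
([297.0, 182.7], 46, [20.6, 254.9], 'rad', np.float64(68.4), 'pawl', np.float64(0.103))
```

```bash
cat >> h.py <<'E'
def star(im):
    best=None;I=im["img"].max(2).astype(float)
    blur=cv2.GaussianBlur(I,(0,0),1.5);res=[]
    for w in np.arange(-.8,.4,.01):
        s=0
        for k in range(4):
            a=-np.radians(11)-w+k*np.pi/2   # lean to +y
            p=O+58*X+80*np.sin(a)*Y+np.array([0,0,125+80*np.cos(a)])
            u,v=proj(im,p);s+=blur[int(round(v)),int(round(u))]
        res.append((s,round(w,2)))
    return sorted(res)[:4]
E
python3 - <<'E'
from h import *
print(star({**get_image("scene"),"img":cv2.cvtColor(cv2.imread("pics/scene0.png"),cv2.COLOR_BGR2RGB)}))
a=get_image("scene");save(a,"s3.png");print(star(a))
x=cv2.resize(cv2.imread("pics/scene0.png")[150:270,230:350],(400,400),interpolation=3)
y=cv2.resize(cv2.imread("pics/s3.png")[150:270,230:350],(400,400),interpolation=3)
cv2.imwrite("pics/c3.png",np.hstack([x,y]))
E
```

```text
[(np.float64(103.75154085008668), np.float64(-0.01)), (np.float64(103.75154085008668), np.float64(0.0)), (np.float64(107.1950316209522), np.float64(0.01)), (np.float64(110.67495060776648), np.float64(-0.02))]
[(np.float64(108.13015948652773), np.float64(-0.01)), (np.float64(108.13015948652773), np.float64(0.0)), (np.float64(110.09935718616345), np.float64(0.01)), (np.float64(110.85297877965326), np.float64(0.05))]
```

View pics/c3.png

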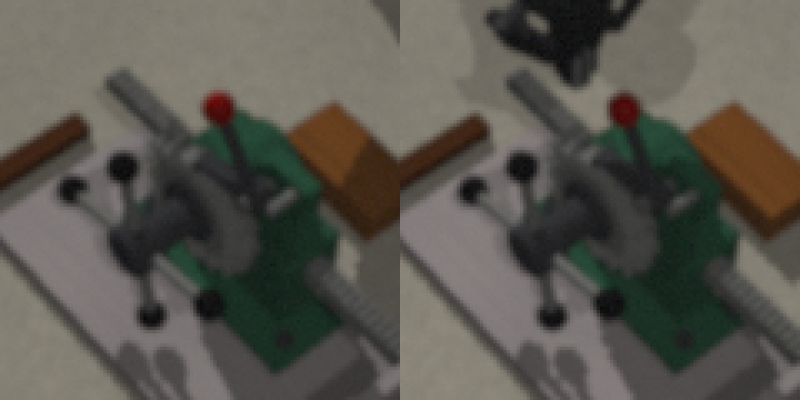

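Call:
servo_tool(turn=[[0,0,0],[0,0,0],[0,0,0],[0,0,0],[0,0,0]], dp=[[0.001,0.009,0.006],[0,0.009,0.004],[-0.001,0.008,0.004],[-0.001,0.007,0.004],[-0.001,0.007,0.004]], fingers=[0,0,0,0,0])

```text
clock: 7.18
position: [550.9, 48.1, 259.3]
ee_rot: [-0.707, 0.707, 0.003, -0.005]
contact_force: [-0.1, 0.3, 0.5]
gripper_width: -0.2
```

```bash
python3 - <<'E'
from h import *
st=read_state();print(loc(st["position"]),st["contact_force"])
for o in ball(get_image("scene"))[:1]:print(o)
E
```

```text
[  2.    9.2 259.3] [-0.11815984  0.31342735  0.53100862]
([300.1, 184.4], 50, [30.9, 258.7], 'rad', np.float64(67.0), 'pawl', np.float64(0.263))
```

Call:
servo_tool(turn=[[0,0,0],[0,0,0],[0,0,0],[0,0,0],[0,0,0]], dp=[[-0.002,0.008,-0.001],[-0.001,0.008,0],[-0.001,0.008,0],[-0.001,0.008,0],[-0.001,0.008,0]], fingers=[0,0,0,0,0])

```text
clock: 7.85
position: [544.5, 91.7, 258.2]
ee_rot: [-0.707, 0.707, 0.003, -0.004]
contact_force: [0.1, -0.1, 0.1]
gripper_width: 0.1
```

```bash
python3 - <<'E'
from h import *
st=read_state();print(loc(st["position"]),st["contact_force"])
for o in ball(get_image("scene"))[:1]:print(o)
E
```

```text
[  2.2  53.3 258.2] [ 0.07784701 -0.11938051  0.05670725]
([313.8, 196.2], 61, [75.8, 261.8], 'rad', np.float64(67.4), 'pawl', np.float64(0.946))
```

Nearly over; a little further, then retreat.

Call:
servo_tool(turn=[[0,0,0],[0,0,0],[0,0,0],[0,0,0],[0,0,0]], dp=[[-0.001,0.006,0],[-0.001,0.005,0],[0,0,0],[0,0,0.006],[0.002,-0.01,0.01]], fingers=[0,0,0,0,0])

```text
clock: 8.52
position: [544.1, 94.3, 274.3]
ee_rot: [0.707, -0.707, -0.003, 0.005]
contact_force: [-0.5, -0.1, -0.0]
gripper_width: -0.2
```

```bash
python3 - <<'E'
from h import *
st=read_state();print(loc(st["position"]),st["contact_force"])
a=get_image("scene")
for o in ball(a)[:1]:print(o)
print(star(a)[:2])
E
```

```text
[  2.2  55.9 274.3] [-0.53194048 -0.1030276  -0.04543114]
([320.9, 205.7], 74, [99.5, 251.9], 'rad', np.float64(69.4), 'pawl', np.float64(1.322))
[(np.float64(105.84857049337), np.float64(-0.01)), (np.float64(105.84857049337), np.float64(0.0))]
```

Call:
servo_tool(turn=[[0,0,0],[0,0,0],[0,0,0],[0,0,0],[0,0,0]], dp=[[0.02,-0.03,0],[0.025,-0.037,0],[0.025,-0.037,0],[0,0,0],[0,0,-0.025]], fingers=[0,0,0,0,0])

```text
clock: 9.2
position: [619.2, -16.5, 256.7]
ee_rot: [-0.706, 0.708, -0.001, 0.001]
contact_force: [0.7, 1.1, -0.4]
gripper_width: -0.1
```

```bash
python3 - <<'E'
from h import *
st=read_state();print(loc(st["position"]),st["contact_force"])
E
```

```text
[ 59.9 -64.9 256.7] [ 0.70676583  1.08463665 -0.39104346]
```

Call:
servo_tool(turn=[[0,0,0],[0,0,0],[0,0,0],[0,0,0],[0,0,0]], dp=[[-0.002,0,-0.025],[0,0,-0.025],[0,0,-0.005],[-0.001,0.007,0],[-0.001,0.006,0]], fingers=[0,0,0,0,0])

```text
clock: 9.82
position: [614.2, -2.4, 202.5]
ee_rot: [-0.706, 0.708, -0.001, 0.002]
contact_force: [-0.3, -0.4, -0.1]
gripper_width: 0.1
```

```bash
python3 - <<'E'
from h import *
st=read_state();print(loc(st["position"]),st["contact_force"])
a=get_image("scene");save(a,"s5.png");print(star(a)[:2])
cv2.imwrite("pics/c5.png",cv2.resize(cv2.imread("pics/s5.png")[130:270,210:350],(560,560),interpolation=3))
E
```

```text
[ 57.  -50.2 202.5] [-0.27949951 -0.43537703 -0.07123128]
[(np.float64(104.13479393464965), np.float64(-0.01)), (np.float64(104.13479393464965), np.float64(0.0))]
```

View pics/c5.png

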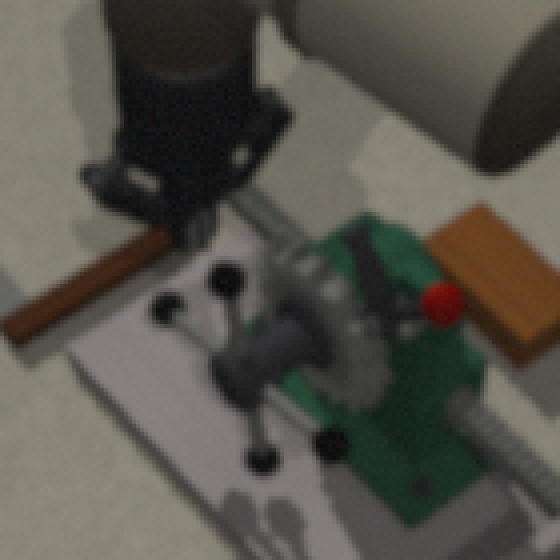

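Call:
servo_tool(turn=[[0,0,0],[0,0,0],[0,0,0],[0,0,0],[0,0,0]], dp=[[0,0.002,-0.005],[-0.001,0.005,0],[-0.001,0.005,0],[-0.001,0.005,0],[-0.001,0.004,0]], fingers=[0,0,0,0,0])

```text
clock: 10.5
position: [611.6, 18.5, 201.2]
ee_rot: [-0.707, 0.708, -0.005, 0.003]
contact_force: [1.3, -4.2, 2.4]
gripper_width: -0.0
```

```bash
python3 - <<'E'
from h import *
st=read_state();print(loc(st["position"]),st["contact_force"])
a=get_image("scene");print(star(a)[:2])
E
```

```text
[ 57.6 -29.1 201.2] [ 1.2568429  -4.17837114  2.40664579]
[(np.float64(99.0744668800485), np.float64(-0.12)), (np.float64(99.0744668800485), np.float64(-0.11))]
```

Call:
servo_tool(turn=[[0,0,0],[0,0,0],[0,0,0],[0,0,0],[0,0,0]], dp=[[-0.001,0.005,-0.001],[-0.001,0.005,-0.001],[-0.001,0.005,-0.001],[0,0,0],[0,0,0]], fingers=[0,0,0,0,0])

```text
clock: 11.18
position: [607.7, 35.3, 197.4]
ee_rot: [-0.707, 0.707, -0.004, 0.002]
contact_force: [-0.5, -2.6, 1.6]
gripper_width: -0.3
```

```bash
python3 - <<'E'
from h import *
st=read_state();print(loc(st["position"]),st["contact_force"])
a=get_image("scene");print(star(a)[:2])
E
```

```text
[ 56.2 -11.9 197.4] [-0.50084763 -2.56738918  1.59586653]
[(np.float64(95.14562863877548), np.float64(-0.31)), (np.float64(97.06003676328609), np.float64(-0.3))]
```

Call:
servo_tool(turn=[[0,0,0],[0,0,0],[0,0,0],[0,0,0],[0,0,0]], dp=[[0.002,-0.012,0],[0,0,0.025],[0,0,0.035],[0,0,0.026],[0,0.01,0]], fingers=[0,0,0,0,0])

```text
clock: 11.85
position: [608.9, 33.2, 281.7]
ee_rot: [-0.706, 0.708, -0.0, 0.003]
contact_force: [-0.4, 0.3, -0.3]
gripper_width: 0.5
```

Call:
servo_tool(turn=[[0,0,0],[0,0,0],[0,0,0],[0,0,0],[0,0,0]], dp=[[-0.019,0.035,0.002],[-0.019,0.036,0.002],[-0.019,0.036,0],[-0.019,0.036,0],[0,0,0]], fingers=[0,0,0,0,0])

```text
clock: 12.48
position: [527.7, 181.8, 276.4]
ee_rot: [-0.705, 0.709, 0.005, -0.001]
contact_force: [-0.1, 0.4, -1.0]
gripper_width: -0.1
```

```bash
python3 - <<'E'
from h import *
st=read_state();print(loc(st["position"]),st["contact_force"])
a=get_image("scene");print(star(a)[:3]);print(ball(a)[:2])
E
```

```text
[ -1.  144.9 276.4] [-0.13716155  0.4036892  -0.97649073]
[(np.float64(99.36589354107102), np.float64(-0.31)), (np.float64(101.25326214114872), np.float64(-0.33)), (np.float64(101.64370143220407), np.float64(-0.34))]
[([319.0, 207.2], 30, [94.6, 241.3], 'rad', np.float64(58.1), 'pawl', np.float64(1.368)), ([344.9, 273.0], 57, [201.2, 90.8], 'rad', np.float64(179.1), 'pawl', np.float64(2.869))]
```

Call:
servo_tool(turn=[[0,0,0],[0,0,0],[0,0,0],[0,0,0],[0,0,0]], dp=[[0,0,-0.015],[0,0,-0.013],[0.001,-0.007,0],[0.001,-0.008,0.001],[0.001,-0.007,0.003]], fingers=[0,0,0,0,0])

```text
clock: 13.15
position: [531.6, 155.2, 247.7]
ee_rot: [-0.703, 0.711, 0.005, -0.004]
contact_force: [0.7, 1.3, -0.1]
gripper_width: 0.1
```

```bash
python3 - <<'E'
from h import *
st=read_state();print(loc(st["position"]),st["contact_force"])
a=get_image("scene");print(star(a)[:2]);print(ball(a)[:2])
E
```

```text
[ -1.1 118.  247.7] [ 0.69290928  1.25196604 -0.07265298]
[(np.float64(98.28031930775296), np.float64(-0.31)), (np.float64(100.20743091946747), np.float64(-0.33))]
[([344.8, 273.1], 59, [201.1, 90.2], 'rad', np.float64(179.4), 'pawl', np.float64(2.872))]
```

Call:
servo_tool(turn=[[0,0,0],[0,0,0],[0,0,0],[0,0,0],[0,0,0]], dp=[[0.001,-0.006,0.004],[0.001,-0.006,0.003],[0.001,-0.006,0.002],[0.001,-0.006,0.001],[0.001,-0.006,0.001]], fingers=[0,0,0,0,0])

```text
clock: 13.82
position: [537.5, 122.4, 261.6]
ee_rot: [-0.703, 0.711, 0.005, -0.002]
contact_force: [-0.1, -0.4, 0.4]
gripper_width: -0.0
```

```bash
python3 - <<'E'
from h import *
st=read_state();print(loc(st["position"]),st["contact_force"])
a=get_image("scene");print(star(a)[:2]);print(ball(a)[:2])
E
```

```text
[-2.000e-01  8.470e+01  2.616e+02] [-0.12762774 -0.37816267  0.37624424]
[(np.float64(99.30726377173329), np.float64(-0.31)), (np.float64(101.35964085942877), np.float64(-0.33))]
[([344.7, 273.4], 54, [200.8, 88.6], 'rad', np.float64(180.1), 'pawl', np.float64(2.88))]
```

Call:
servo_tool(turn=[[0,0,0],[0,0,0],[0,0,0],[0,0,0],[0,0,0]], dp=[[0.001,-0.006,0],[0.001,-0.006,0],[0,0,0],[-0.002,0.01,0.005],[0,0.01,0.015]], fingers=[0,0,0,0,0])

```text
clock: 14.5
position: [537.0, 129.3, 281.3]
ee_rot: [-0.702, 0.712, 0.005, -0.004]
contact_force: [-0.1, 0.7, 0.2]
gripper_width: -0.2
```

Call:
servo_tool(turn=[[0,0,0],[0,0,0],[0,0,0],[0,0,0],[0,0,0]], dp=[[0.015,-0.02,0.01],[0.02,-0.034,0],[0.02,-0.034,0],[0.02,-0.034,0],[0.01,-0.02,0]], fingers=[0,0,0,0,0])

```text
clock: 15.12
position: [626.7, -9.0, 300.2]
ee_rot: [-0.706, 0.708, 0.002, 0.002]
contact_force: [-0.2, -0.8, -0.5]
gripper_width: -0.6
```

```bash
python3 - <<'E'
from h import *
st=read_state();print(loc(st["position"]),st["contact_force"])
a=get_image("scene");print(star(a)[:2]);print(ball(a)[:2])
E
```

```text
[ 68.4 -58.6 300.2] [-0.2390771  -0.75032155 -0.46573788]
[(np.float64(101.69758700455432), np.float64(-0.31)), (np.float64(103.7801187486002), np.float64(-0.33))]
[([295.1, 182.1], 48, [14.4, 250.7], 'rad', np.float64(68.6), 'pawl', np.float64(-0.007)), ([345.0, 272.9], 59, [201.5, 91.8], 'rad', np.float64(178.7), 'pawl', np.float64(2.864))]
```

Call:
servo_tool(turn=[[-0.026,0.173,0],[-0.026,0.173,0],[0,0,0],[0,0,0],[0,0,0]], dp=[[-0.005,0.003,0],[-0.005,0.003,-0.01],[0,0,-0.03],[0,0,-0.03],[0,0,-0.015]], fingers=[0,0,0,0,0])

```text
clock: 15.8
position: [619.4, -0.6, 218.4]
ee_rot: [-0.696, 0.697, 0.104, -0.14]
contact_force: [0.1, -0.3, 0.8]
gripper_width: -0.1
```

```bash
python3 - <<'E'
from h import *
from scipy.spatial.transform import Rotation as Ro
st=read_state();print(loc(st["position"]),st["contact_force"],Ro.from_quat(st["ee_rot"]).as_matrix()[:,2].round(3))
E
```

```text
[ 62.4 -49.2 218.4] [ 0.09046297 -0.28834163  0.80449626] [-0.341 -0.05  -0.939]
```

Call:
servo_tool(turn=[[0,0,0],[0,0,0],[0,0,0],[0,0,0],[0,0,0]], dp=[[-0.003,0,-0.014],[-0.001,0.007,-0.005],[-0.001,0.008,0],[-0.001,0.008,0],[0,0,0]], fingers=[0,0,0,0,0])

```text
clock: 16.42
position: [614.3, 25.4, 202.1]
ee_rot: [0.697, -0.696, -0.102, 0.138]
contact_force: [0.0, 0.1, -0.1]
gripper_width: 0.1
```

```bash
python3 - <<'E'
from h import *
st=read_state();print(loc(st["position"]),st["contact_force"])
a=get_image("scene");print(star(a)[:2]);print(ball(a)[:2]);save(a,"s6.png")
cv2.imwrite("pics/c6.png",cv2.resize(cv2.imread("pics/s6.png")[130:270,210:350],(560,560),interpolation=3))
E
```

```text
[ 61.3 -22.7 202.1] [ 0.0402268   0.10676547 -0.05365952]
[(np.float64(120.22250426317073), np.float64(-0.33)), (np.float64(120.23675731377365), np.float64(-0.3))]
[([344.7, 273.2], 57, [200.8, 89.4], 'rad', np.float64(179.6), 'pawl', np.float64(2.877))]
```

View pics/c6.png

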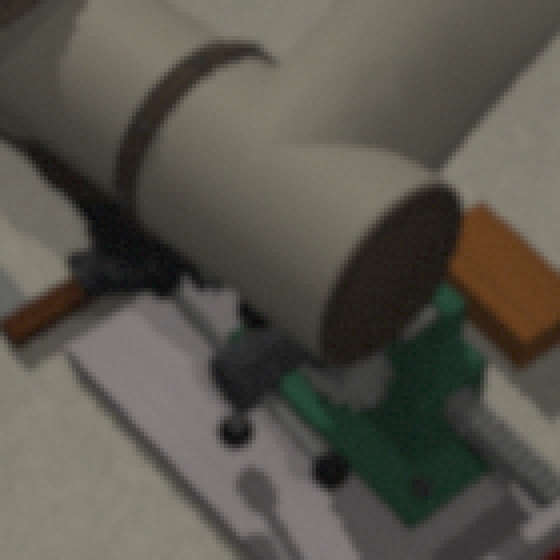

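Call:
servo_tool(turn=[[0,0,0],[0,0,0],[0,0,0],[0,0,0],[0,0,0]], dp=[[-0.002,0.003,-0.002],[0,0.003,-0.001],[0,0.003,0],[0,0.002,0],[0,0.002,0]], fingers=[0,0,0,0,0])

```text
clock: 17.1
position: [612.1, 36.9, 199.4]
ee_rot: [-0.696, 0.697, 0.101, -0.139]
contact_force: [-0.1, -2.9, -0.2]
gripper_width: 0.2
```

```bash
python3 - <<'E'
from h import *
st=read_state();print(loc(st["position"]),st["contact_force"])
a=get_image("scene");print(star(a)[:2]);print(ball(a)[-1:])
E
```

```text
[ 60.8 -11.  199.4] [-0.06415654 -2.91211274 -0.2005398 ]
[(np.float64(122.18947681668368), np.float64(-0.33)), (np.float64(122.6986507896172), np.float64(-0.34))]
[([344.7, 273.1], 59, [200.8, 90.0], 'rad', np.float64(179.2), 'pawl', np.float64(2.874))]
```

Contact made; continue in small steps.

Call:
servo_tool(turn=[[0,0,0],[0,0,0],[0,0,0],[0,0,0],[0,0,0]], dp=[[0,0.002,0],[0,0.002,0],[0,0.002,0],[0,0.002,0],[0,0.002,0]], fingers=[0,0,0,0,0])

```text
clock: 17.77
position: [611.4, 41.4, 199.5]
ee_rot: [-0.695, 0.698, 0.099, -0.144]
contact_force: [0.7, -8.2, -0.9]
gripper_width: 0.2
```

```bash
python3 - <<'E'
from h import *
st=read_state();print(loc(st["position"]),st["contact_force"])
a=get_image("scene");print(star(a)[:2]);print(ball(a)[-1:])
E
```

```text
[ 60.8  -6.5 199.5] [ 0.65311009 -8.20211085 -0.88614334]
[(np.float64(122.58164691407538), np.float64(-0.43)), (np.float64(122.58164691407538), np.float64(-0.42))]
[([344.0, 272.9], 54, [198.8, 87.9], 'rad', np.float64(178.9), 'pawl', np.float64(2.89))]
```

Call:
servo_tool(turn=[[0,0,0],[0,0,0],[0,0,0],[0,0,0],[0,0,0]], dp=[[0,0.003,0],[0,0,0],[0.001,-0.008,0],[0.003,-0.02,0],[0.003,-0.02,0.01]], fingers=[0,0,0,0,0])

```text
clock: 18.45
position: [619.0, -6.7, 209.0]
ee_rot: [-0.695, 0.697, 0.098, -0.146]
contact_force: [0.5, -0.3, -0.7]
gripper_width: -0.0
```

Call:
servo_tool(turn=[[0,0,0],[0,0,0],[0,0,0],[0,0,0],[0,0,0]], dp=[[0,0,0.04],[0,-0.02,0.05],[0,-0.05,0.02],[0,-0.06,0],[0,-0.06,0]], fingers=[0,0,0,0,0])

```text
clock: 19.08
position: [619.8, -204.9, 328.1]
ee_rot: [-0.696, 0.697, 0.095, -0.143]
contact_force: [0.9, 0.5, -0.2]
gripper_width: 0.2
```

Call:
servo_tool(turn=[[0,0,0],[0,0,0],[0,0,0],[0,0,0],[0,0,0]], dp=[[0,-0.06,0],[0,-0.05,0],[0,-0.02,0],[0,0,0],[0,0,0]], fingers=[0,0,0,0,0])

```text
clock: 19.7
position: [616.7, -346.8, 331.0]
ee_rot: [-0.693, 0.701, 0.094, -0.141]
contact_force: [0.4, -0.6, -0.0]
gripper_width: 0.2
```

```bash
python3 - <<'E'
from h import *
st=read_state();print(loc(st["position"]),st["contact_force"])
a=get_image("scene");print(star(a)[:4]);print(ball(a));save(a,"s7.png")
cv2.imwrite("pics/c7.png",cv2.resize(cv2.imread("pics/s7.png")[140:290,210:410],(800,600),interpolation=3))
for q in("board","tape","square","offcut"):print(q,[np.round(d["box"],1).tolist() for d in search_frame(q,"scene")[:1]])
E
```

```text
[   8.  -391.1  331. ] [ 0.36251975 -0.59744796 -0.04060291]
[(np.float64(94.94784396725109), np.float64(-0.39)), (np.float64(94.94784396725109), np.float64(-0.38)), (np.float64(96.2784848946888), np.float64(-0.37)), (np.float64(96.39037814999244), np.float64(-0.43))]
[([294.8, 182.0], 51, [13.4, 250.2], 'rad', np.float64(68.8), 'pawl', np.float64(-0.023)), ([344.3, 272.6], 55, [199.4, 90.3], 'rad', np.float64(177.9), 'pawl', np.float64(2.877))]
board [[339.8, 278.0, 117.2, 114.6]]
tape [[255.3, 274.6, 29.7, 28.8]]
square [[170.6, 164.9, 86.2, 54.5]]
offcut [[317.8, 180.0, 39.8, 43.7]]
```

View pics/c7.png

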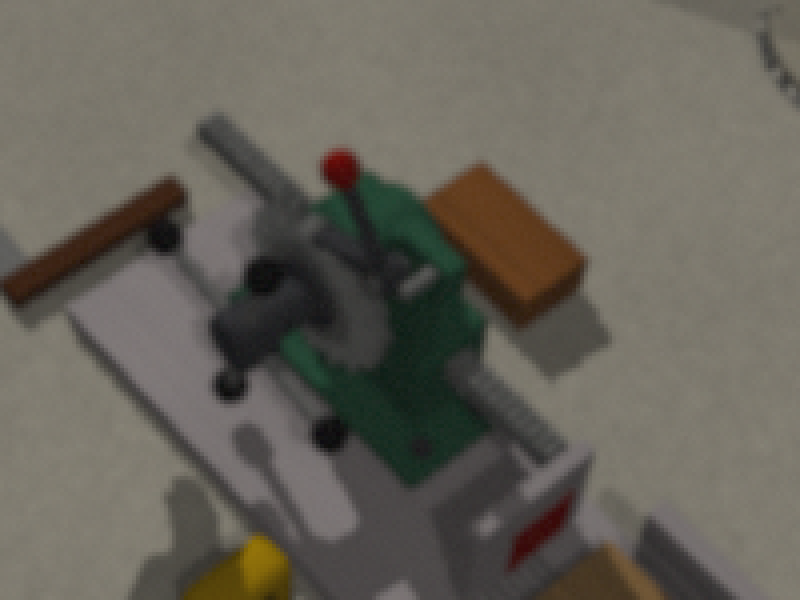

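The final view shows the pawl down (red knob at 340,168), with the upper star knob at (265,275) past upright. The wheel reads about -0.39, the bystanders haven't moved, and the arm is clear.

```bash
python3 -c "
from bench import *
print(job_done())"
```

```text
the job is handed in; nothing more can be done
None
```

The length stop is backed off one notch and the job is handed in; no verdict was reported. I threw the pawl over and pushed the wheel back to about -0.31 rad by the star knob. Then I dropped the pawl and pushed the wheel gently (about 8 N) until it stopped against it.

**Last checks (from the scene camera, arm clear):**
- **Wheel:** about -0.385 rad, inside the -0.44 to -0.34 window. The stop plate's red face appears to have moved about 10 mm.
- **Pawl:** about 0 rad, measured -0.02, so fully down.
- **Bystanders:** the tape, square and offcut boxes moved no more than about 3 px. The board's box edge moved about 4 px, which I took as detector noise, since I never went near it.
- **Robot:** touching nothing, wrist force reading about 0.7 N.

**What went wrong on the way:**
- **First pawl push:** it met the sloping outer side of the fingers and the force rose to about 13 N (limit 28 N). I backed off, turned the tool 90 degrees and repeated the lift with almost no force.
- **Last wheel reading under push:** during the final push the wheel briefly read -0.43 while the arm partly blocked the camera's view. It read about -0.385 once the view was clear.

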